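# Pin a deck of photo tiles

### The job

Three loose acrylic photo tiles lie in an untidy pile in the assembly jig. Slide them, pushing gently, until all three sit square and fully home against both aluminium fences, so that their holes line up over the bore of its block; then take the brass pin from its stand and press it gently down through all three tiles into the bore, past the spring catch, until its flange rests flat on the top tile. Leave the deck square and lying flat, do not strain the tiles (about 30 N chips them), and leave the jar, the carton and the tweezers alone.

Things in the scene. Friction and masses are not known exactly. Their poses are not given: they have to be found in the camera images.
- jig: jig fixed to the table: dark steel slab 170 (own x) x 140 (y) x 8 mm, origin at the centre of its underside, z up. On it a grey block, 124 x 100 mm, its flat top 30 mm above the table, with two aluminium fences on its +x and +y edges, 15 mm thick, rising 20 mm above the block's top. The pile is 24 mm high (top at 54 mm). The block is parallel to the slab and clamped fast, but see nominal_home.
- nominal_home (a point): fixed point of the jig (own -13, -13, 30 mm): where the underside centre of a tile fully home lies IF the block is clamped mid-slot. The block is in truth clamped up to 12 mm either way along the jig's own +x+y diagonal, fences and bore together; this is not measured, only felt or seen. Home tiles overhang the block 11 mm at -x, 5 at -y; they start 6 to 34 mm (x) and 6 to 30 mm (y) short of home, turned up to 4 degrees.
- nominal_bore (a point): fixed point of the jig (own 23, 9, 30 mm): the mouth of the block's 11.5 mm vertical bore IF the block is clamped mid-slot; the true bore is off by as much as the block. The holes of tiles that are fully home lie over the bore. Two spring nubs, 7 mm below its mouth, catch the pin: it takes about 5 to 14 N to push the pin past them, 10 to 5 mm before home, then less.
- tile_back: acrylic photo tile, 120 (own x) x 90 (own y) x 8 mm, about 0.1 kg, loose; origin at the centre of its underside, z up; one 12 mm through hole 36 mm to +x and 22 mm to +y of its centre. Blue; bottom of the pile.
- tile_mid: acrylic photo tile, 120 (own x) x 90 (own y) x 8 mm, about 0.1 kg, loose; origin at the centre of its underside, z up; one 12 mm through hole 36 mm to +x and 22 mm to +y of its centre. Orange; middle of the pile.
- tile_front: acrylic photo tile, 120 (own x) x 90 (own y) x 8 mm, about 0.1 kg, loose; origin at the centre of its underside, z up; one 12 mm through hole 36 mm to +x and 22 mm to +y of its centre. White with a printed picture; top of the pile. A finger that bears down on the pile while pushing makes it stick.
- tile_back_hole (a point): centre of the 12 mm hole of that tile, at mid thickness (4 mm above its underside)
- tile_mid_hole (a point): centre of the 12 mm hole of that tile, at mid thickness (4 mm above its underside)
- tile_front_hole (a point): centre of the 12 mm hole of that tile, at mid thickness (4 mm above its underside)
- pin: brass pin, 0.1 kg, upright in its stand; origin on its axis at the underside of its flange, z up the axis. Below it: shaft 10 mm thick, 44 mm long, the last 8 mm tapering to 4 mm. Above: flange 26 mm wide, 4 mm thick, then a round head to grip, 20 mm in diameter, from 4 to 30 mm above the origin. Fully home, its origin is 54 mm above the jig's underside.
- stand: black pin stand, fixed, 55 x 55 x 60 mm high, origin at the centre of its underside, with an 18 mm vertical through hole in its middle; the pin's flange rests on its top. It stands to the left or to the right of the jig.
- jar: bystander: glass jar with white lid, 60 mm in diameter, 65 mm high, loose; origin at the centre of its underside
- carton: bystander: small cardboard carton 90 x 70 x 50 mm, loose; origin at the centre of its underside
- tweezers: bystander: steel tweezers 132 mm long, 10 to 12 mm wide, 7 mm high, lying along own x, loose; origin near the middle of the underside

How it is judged:
By the outcome, as a careful person would: the job done as asked, in the order asked, and still so for the second after the job is handed in, with the robot touching nothing.
It also fails if it takes over 72 s, if anything falls off the work surface, if the arm or the gripper's body presses on something with over 40 N, if the wrist force passes 120 N, or if a joint passes its speed limit or range.

### The arm

A 7-joint arm with a two-finger parallel gripper is mounted at the origin on the work surface. World frame = base frame: x ahead of the robot, y to its left, z up, the work surface at z = 0. Lengths are in m, angles in rad, forces in N, time in s.
With the tool pointing down it reaches from about 0.425 to 0.925 m from the base axis. Payload 6.8 kg.
Tool frame: the origin (TCP) lies on the centre line of the jaws, within the pads' length; the fingertips stand bot.tip_reach ahead of it and the grasp point (between the pads) lies 3 mm ahead of it (bot.tip_reach is the distance from the TCP to the fingertips, in m); z points along the fingers, y is the line along which they close (so a half turn about z gives the same grasp; the last joint's range is limited). The gripper opens to 85 mm and grips with 20 to 120 N. Pads are 22 mm wide; open, the fingers measure 114 mm over their backs; the gripper's body (76 mm by 85 mm) begins 54 mm behind the grasp point. The pads swing forward as they close: fully open they stand 13 mm farther back than shut.
Start: joints at [-1.216, 0.477, 0.022, 1.555, -0.011, 1.109, -0.083], TCP at [0.301, 0.604, 0.253] pointing down, gripper open.
Joint ranges: [-2.96, 2.96], [-0.34, 2.1], [-1.41, 1.46], [0.24, 2.44], [-1.37, 4.51], [0.17, 1.92], [-2.96, 2.96]. Speed limits (rad/s): [2.39, 2.39, 3.14, 3.14, 3.14, 3.14, 3.14].

### API

Orientations are given as a unit quaternion [w, x, y, z].
In Python, from station import bot gives the robot as it stands.
- The arm moves only by the tool jog_arm, never from a script. Its argument "deltas" is a list of rows, each a list of 7 numbers: the shift along the world's x, y, z in m, then the turn, a rotation vector about the world's x, y, z in rad, then the opening, from 0 (shut) to 1 (fully open). In form: [[x, y, z, rx, ry, rz, grip], ...]. A call has 1 to 10 rows; each row shifts and turns the commanded pose from where the row before left it; what a row does not reach is not made up. A row lasts 1/10 s, in which the tool goes at most 50 mm and 8.59 degrees, less where a joint would pass 70% of its speed; a pose out of reach is approached as far as the arm can. A call with a gripper value outside its range is refused whole. The fingers move at their own pace and stop on an object; "newtons" is the grip in N (left out, the last holds). Time passes only in rows, so rows that do not move let the fingers close. It gives the time, the measured TCP pose, the force, the opening and the grip force at its end, in the units of the state.
- bot.get_obs(): the state, without advancing time (a new reading comes with each control period).
- bot.read_camera(name): name is "side" or "top" or "wrist"; returns a dict with "img" (400x640x3 uint8, red, green, blue), "K" (3x3 intrinsics, pixels), "eye" and "attitude" of the camera in the world. Camera axes: x right, y down, z forward; pixel columns grow to the right and rows downward; lengths in m; the calibration is good to about 2 mm. The wrist camera is an equidistant fisheye: a pixel r from the principal point sees the ray r / f radians off the axis. A picture is of the moment at which its call begins. There is no depth.
- bot.hand_in(): hands the job in; it is judged then, once.
The state is a dict: "t": time; "q": joint angles; "joint_vel": joint speeds; "joint_torque": joint torques, N m; "eef_pos": TCP position; "tool_rot": TCP orientation; "contact_force": force on the tool from outside, world axes, zero at the start; "torque": the same for the moment, N m; "gripper_width": opening from 0.0 (shut) to 1.0 (fully open); "grasp_force": force on a finger pad.
Only numpy, scipy, OpenCV 4.12 (cv2) and the standard library are available. Lean on these libraries where they do the work, as an engineer would, in place of code of your own. Each camera call takes 0.05 s, during which the arm holds its last target. There are 200 camera calls.

## Working session

There is one attempt and no reset: what is moved stays moved. The work goes in short steps, Python scripts to look and compute and a tool call to move; the robot and the scene stay as the last step left them, time stands still between calls to the robot, and variables do not carry over. Pictures are saved under pics/ and viewed, at most 10 in all, crops included, and the job is handed in when it is done.

Besides the shell and the picture viewer there is one more tool, called after "Call:" by a JSON object that holds its "fn" and its "kwargs", one argument or row to a line. jog_arm: Moves the arm, as the interface text tells. Its arguments: {"type":"object","properties":{"deltas":{"type":"array"},"newtons":{"type":"number"}},"required":["deltas"]}

```bash
mkdir -p pics; ls; python3 - <<'E'
from station import bot
import cv2,numpy as np
o=bot.get_obs(); print({k:np.round(v,3).tolist() for k,v in o.items()}, bot.tip_reach)
for n in("side","top"):
    c=bot.read_camera(n); cv2.imwrite(f"pics/{n}0.png",c["img"][:,:,::-1]); print(n,c["K"],c["eye"],c["attitude"])
E
```

```text
pics
{'t': 0.0, 'q': [-1.216, 0.478, 0.022, 1.556, -0.011, 1.109, -0.083], 'joint_vel': [0.0, -0.001, 0.001, -0.001, 0.0, -0.001, 0.0], 'joint_torque': [-0.0, -59.645, 1.608, -28.118, 0.012, 0.009, -0.0], 'eef_pos': [0.301, 0.603, 0.252], 'tool_rot': [-0.0, 0.229, 0.973, -0.001], 'contact_force': [1.633, -0.255, -0.956], 'torque': [0.027, -0.06, 0.001], 'grasp_force': 0.0, 'gripper_width': 1.002} 0.022
side [[389.54215928   0.         317.32864797]
 [  0.         389.54215928 198.75724942]
 [  0.           0.           1.        ]] [ 0.04592721 -0.60521183  0.74346427] [-0.37655023  0.86397638 -0.30237802  0.1425562 ]
top [[466.75071512   0.         316.69115849]
 [  0.         466.75071512 201.59986584]
 [  0.           0.           1.        ]] [ 0.45090564 -0.02774904  1.30150339] [ 0.03044026 -0.7000567   0.7129916  -0.02523872]
```

View pics/top0.png

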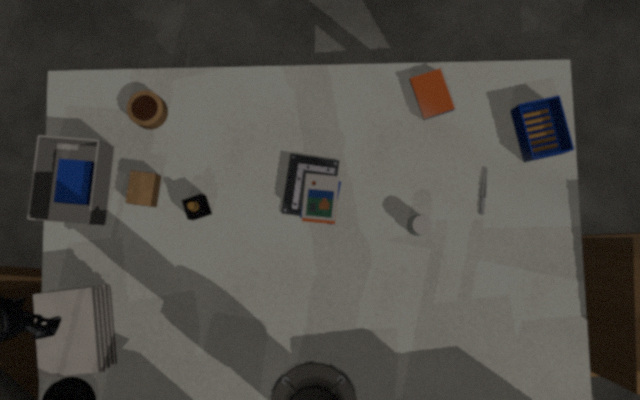

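View pics/side0.png

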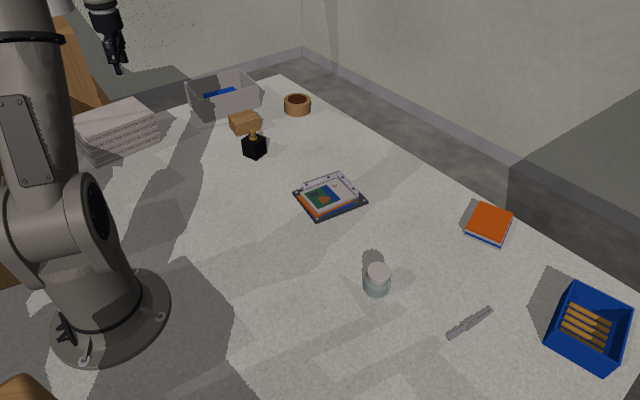

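The top view shows the jig at about (312,187), with fences on its upper (+x) and left (+y) sides. The stand and pin are at (197,206), the jar at (416,224), the tweezers at (482,190) and the carton at (432,93) or (143,188). I'll enlarge the jig and work out rough positions.

```bash
cat > h.py <<'E'
from station import bot
import cv2,numpy as np
from scipy.spatial.transform import Rotation as R
def rot(q): return R.from_quat([q[1],q[2],q[3],q[0]])
def cam(n,save=None):
    c=bot.read_camera(n); c["n"]=n
    if save: cv2.imwrite(f"pics/{save}.png",c["img"][:,:,::-1])
    return c
def plane(c,uv,z):
    uv=np.atleast_2d(np.array(uv,float)); K=c["K"]
    p=(uv-[K[0,2],K[1,2]])/[K[0,0],K[1,1]]
    if c["n"]=="wrist":
        r=np.linalg.norm(p,axis=1,keepdims=True)+1e-9
        d=np.hstack([p/r*np.sin(r),np.cos(r)])
    else: d=np.hstack([p,np.ones((len(p),1))])
    d=rot(c["attitude"]).apply(d); e=np.array(c["eye"])
    return (e+d*((z-e[2])/d[:,2:]))[:,:2]
def proj(c,P):
    d=rot(c["attitude"]).inv().apply(np.atleast_2d(P)-np.array(c["eye"])); K=c["K"]
    if c["n"]=="wrist":
        s=np.linalg.norm(d[:,:2],axis=1,keepdims=True)+1e-12
        p=d[:,:2]/s*np.arctan2(s,d[:,2:])
    else: p=d[:,:2]/d[:,2:]
    return p*[K[0,0],K[1,1]]+[K[0,2],K[1,2]]
E
python3 - <<'E'
from h import *
c=cam("top"); im=c["img"][:,:,::-1]
for nm,uv,z in[("jig",(312,187),.03),("pin",(194,206),.09),("jar",(416,224),.065),("carton",(143,188),.05),("cartonR",(432,93),.05)]: print(nm,plane(c,uv,z).round(3))
a=cv2.resize(im[140:235,265:355],None,fx=6,fy=6,interpolation=cv2.INTER_CUBIC)
cv2.imwrite("pics/topcrop.png",cv2.convertScaleAbs(a,alpha=1.5))
o=bot.get_obs();w=bot.read_camera("wrist");print(o["eef_pos"],w["eye"],w["attitude"],w["K"],rot(o["tool_rot"]).as_matrix().round(2))
E
```

```text
jig [[ 0.592 -0.007]]
pin [[0.541 0.3  ]]
jar [[ 0.484 -0.281]]
carton [[0.595 0.45 ]]
cartonR [[ 0.842 -0.34 ]]
[0.30116861 0.60361779 0.25254092] [0.23138698 0.63946023 0.37205619] [0.1339587  0.83977965 0.51978882 0.08151558] [[309.70691629   0.         315.63426828]
 [  0.         309.70691629 197.13582723]
 [  0.           0.           1.        ]] [[-0.89  0.45 -0.  ]
 [ 0.45  0.89 -0.  ]
 [-0.   -0.   -1.  ]]
```

View pics/topcrop.png

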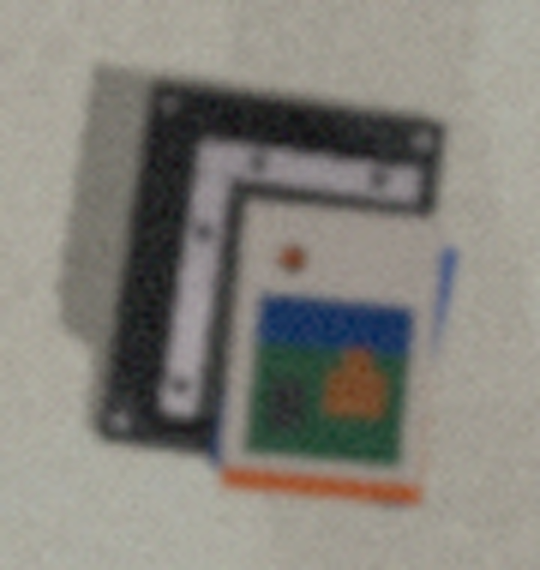

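The jig's slab corners appear in the crop at (155,85), (443,125) and (103,437), so its yaw is about -8 degrees. The fences are on the far and left sides. The pile lies short of both, with the white hole at (291,258). I'll move above the jig for a close look.

Call:
{"fn": "jog_arm", "kwargs": {
  "deltas": [
    [0.02, -0.044, 0.008, 0, 0, 0.024, 0],
    [0.02, -0.044, 0.008, 0, 0, 0.024, 0],
    [0.02, -0.044, 0.008, 0, 0, 0.024, 0],
    [0.02, -0.044, 0.008, 0, 0, 0.024, 0],
    [0.02, -0.044, 0.008, 0, 0, 0.024, 0],
    [0.02, -0.044, 0.008, 0, 0, 0.024, 0],
    [0.02, -0.044, 0.008, 0, 0, 0.024, 0],
    [0.02, -0.044, 0.008, 0, 0, 0.024, 0],
    [0.02, -0.044, 0.008, 0, 0, 0.024, 0],
    [0.02, -0.044, 0.008, 0, 0, 0.024, 0]
  ]
}}

```text
t: 1.2
eef_pos: [0.5017, 0.162, 0.3338]
tool_rot: [0.0, 0.111, 0.994, 0.0]
contact_force: [1.0, 0.3, 0.4]
gripper_width: -0.003
grasp_force: 0.0
```

Call:
{"fn": "jog_arm", "kwargs": {
  "deltas": [
    [0.02, -0.044, 0, 0, 0, 0.024, 0],
    [0.02, -0.044, 0, 0, 0, 0.024, 0],
    [0.02, -0.044, 0, 0, 0, 0.024, 0],
    [0.01, -0.03, 0, 0, 0, 0.02, 0],
    [0, -0.01, 0, 0, 0, 0, 0],
    [0, 0, 0, 0, 0, 0, 0]
  ]
}}

```text
t: 1.8
eef_pos: [0.5711, -0.0098, 0.3331]
tool_rot: [-0.0, 0.067, 0.998, -0.0]
contact_force: [-0.3, 0.8, 0.7]
gripper_width: 0.001
grasp_force: 0.0
```

```bash
python3 - <<'E'
from h import *
c=cam("wrist","w1"); print(c["eye"],rot(c["attitude"]).as_matrix()[:,2], bot.tip_reach)
np.savez("w1.npz",**c)
E
```

```text
[0.49366549 0.00110105 0.45266764] [ 0.30593536 -0.04259999 -0.95109873] 0.022
```

View pics/w1.png

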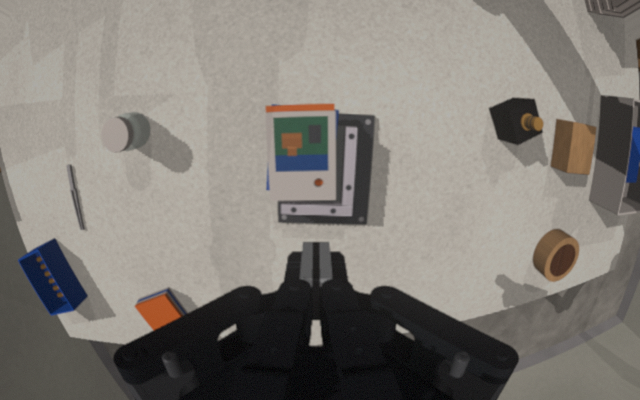

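The wrist view shows the pile at (267-338, 105-200), the fence arms at (283-350,210) and (350,125-215), and the white hole at (318,182). I'll go lower for better resolution.

Call:
{"fn": "jog_arm", "kwargs": {
  "deltas": [
    [0.008, -0.005, -0.04, 0, 0, 0, 0],
    [0.008, -0.005, -0.04, 0, 0, 0, 0],
    [0.008, -0.005, -0.04, 0, 0, 0, 0],
    [0.008, -0.005, -0.04, 0, 0, 0, 0],
    [0, 0, 0, 0, 0, 0, 0]
  ]
}}

```text
t: 2.35
eef_pos: [0.6001, -0.0256, 0.1679]
tool_rot: [-0.005, 0.064, 0.998, -0.0]
contact_force: [-1.5, 1.4, 0.1]
gripper_width: -0.002
grasp_force: 0.0
```

```bash
python3 - <<'E'
from h import *
c=cam("wrist"); print(c["eye"],bot.get_obs()["eef_pos"])
np.savez("w2.npz",**c)
im=c["img"][:,:,::-1]
p=proj(c,[[0.59,-0.007,.04]])[0]; print(p)
x0,y0=200,20
cv2.imwrite("pics/w2.png",cv2.resize(im[y0:y0+230,x0:x0+260],None,fx=2.6,fy=2.6,interpolation=cv2.INTER_CUBIC))
E
```

```text
[ 0.52371952 -0.01527185  0.28822589] [ 0.60157111 -0.02571388  0.17110823]
[336.33828982 181.78819365]
```

View pics/w2.png

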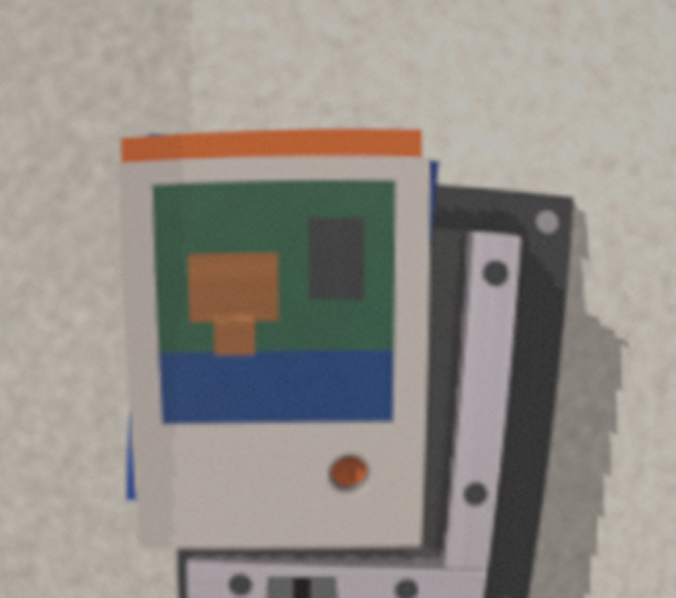

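The crop shows:
- **+y fence top:** inner edge (472,232)-(447,560), outer edge (521,236)-(488,570).
- **+x fence:** inner edge (188,558)-(445,568).
- **White tile corners:** (122,160), (431,157), (421,547), (140,548).
- **Orange tile -x edge:** (121,140)-(421,130).
- **Hole:** (348,472).
- **Blue tile:** showing at (150,134), (437,161) and (130,498).

```bash
python3 - <<'E'
from h import *
c=dict(np.load("w2.npz")); c["n"]="wrist"
def P(l,z): return plane(c,np.array(l,float)/2.6+[200,20],z)
def deg(a): return np.degrees(np.arctan2(a[1],a[0])).round(2)
fi=P([(472,232),(447,560)],.05); fo=P([(521,236),(488,570)],.05); fx=P([(188,558),(445,568)],.05)
print("yfence in",fi.round(4),deg(fi[1]-fi[0]),"out",deg(fo[1]-fo[0]),"xf",fx.round(4),deg(fx[1]-fx[0]))
yaw=np.radians((deg(fi[1]-fi[0])+deg(fo[1]-fo[0])+deg(fx[1]-fx[0])-90)/3)
ex=np.array([np.cos(yaw),np.sin(yaw)]);ey=np.array([-ex[1],ex[0]])
corner=ex*(fx.mean(0)@ex)+ey*(fi.mean(0)@ey)
print("yaw",np.degrees(yaw),"corner",corner,"home",corner-.06*ex-.045*ey,"bore",corner-.024*ex-.023*ey)
f=P([(122,160),(431,157),(421,547),(140,548)],.054)
print("front",f.round(4)); print("local short x,y",[( (q-corner)@ex*1e3, (q-corner)@ey*1e3) for q in f])
for nm,l,z in[("mid",[(121,140),(421,130)],.046),("back",[(150,134),(437,161),(130,498)],.038),("hole",[(348,472)],.054)]:
    for q in P(l,z): print(nm,q.round(4),((q-corner)@ex*1e3).round(1),((q-corner)@ey*1e3).round(1))
E
```

```text
yfence in [[0.534  0.0341]
 [0.6379 0.0179]] -8.82 out -9.27 xf [[ 0.6263 -0.066 ]
 [ 0.6408  0.0171]] 80.15
yaw -9.313333333333333 corner [0.64035682 0.01709309] home [ 0.57386523 -0.01760372] bore [ 0.61295101 -0.00171972]
front [[ 0.4997 -0.0648]
 [ 0.5108  0.0236]
 [ 0.6303  0.0093]
 [ 0.6194 -0.0801]]
local short x,y [(np.float64(-125.59821895748597), np.float64(-103.57815475995494)), (np.float64(-128.8706454342022), np.float64(-14.496214666381992)), (np.float64(-8.702927159830194), np.float64(-9.352386235730055)), (np.float64(-4.985206383307849), np.float64(-99.35383541126471))]
mid [ 0.4927 -0.0659] -132.3 -105.8
mid [0.5019 0.023 ] -137.5 -16.6
back [ 0.4914 -0.0583] -134.8 -98.5
back [0.5114 0.028 ] -129.1 -10.1
back [ 0.6075 -0.0844] -16.0 -105.5
hole [ 0.6022 -0.0112] -33.1 -34.1
```

Jig yaw is -9.3 degrees. The fence corner is at (0.640, 0.017) and the bore at about (0.613, -0.002). The tiles are 6-17 mm short in x and 10-16 mm short in y. I'll go behind the -x side with the fingers spread and push along the jig's +x.

Call:
{"fn": "jog_arm", "kwargs": {
  "deltas": [
    [-0.044, 0.007, 0, 0, 0, -0.01, 0.4],
    [-0.044, 0.007, 0, 0, 0, -0.01, 0.4],
    [-0.044, 0.006, 0, 0, 0, -0.01, 0.4],
    [0, 0, -0.03, 0, 0, 0, 0.4],
    [0, 0, -0.04, 0, 0, 0, 0.4],
    [0, 0, -0.04, 0, 0, 0, 0.4],
    [0, 0, -0.014, 0, 0, 0, 0.4],
    [0, 0, 0, 0, 0, 0, 0.4]
  ]
}}

```text
t: 3.2
eef_pos: [0.4715, -0.0065, 0.0496]
tool_rot: [-0.0, 0.079, 0.997, 0.0]
contact_force: [-0.7, 0.2, 0.7]
gripper_width: 0.401
grasp_force: 0.0
```

```bash
python3 - <<'E'
from h import *
o=bot.get_obs(); print(o["eef_pos"],rot(o["tool_rot"]).as_matrix().round(3),bot.tip_reach,o["contact_force"])
c=cam("side"); im=c["img"][:,:,::-1]
cv2.imwrite("pics/s2.png",cv2.resize(im[120:240,220:390],None,fx=4,fy=4,interpolation=cv2.INTER_CUBIC))
E
```

```text
[ 0.47149327 -0.00649124  0.04957939] [[-0.987  0.158 -0.001]
 [ 0.158  0.987  0.001]
 [ 0.001  0.001 -1.   ]] 0.022 [-0.6585859   0.15435909  0.65162656]
```

View pics/s2.png

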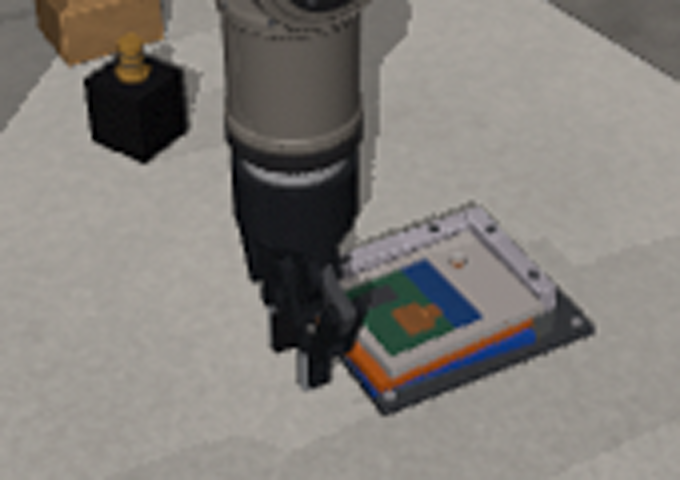

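The fingers stand clear behind the pile, level with the tiles. Now I'll push gently along jig +x.

Call:
{"fn": "jog_arm", "kwargs": {
  "deltas": [
    [0.003, -0.0005, -0.003, 0, 0, 0, 0.4],
    [0.003, -0.0005, 0, 0, 0, 0, 0.4],
    [0.003, -0.0005, 0, 0, 0, 0, 0.4],
    [0.003, -0.0005, 0, 0, 0, 0, 0.4],
    [0.002, -0.0003, 0, 0, 0, 0, 0.4],
    [0.002, -0.0003, 0, 0, 0, 0, 0.4],
    [0.002, -0.0003, 0, 0, 0, 0, 0.4],
    [0.002, -0.0003, 0, 0, 0, 0, 0.4],
    [0.002, -0.0003, 0, 0, 0, 0, 0.4],
    [0.002, -0.0003, 0, 0, 0, 0, 0.4]
  ]
}}

```text
t: 4.25
eef_pos: [0.4949, -0.0119, 0.0461]
tool_rot: [-0.001, 0.08, 0.997, -0.0]
contact_force: [-2.6, 1.2, 2.2]
gripper_width: 0.398
grasp_force: 1.8
```

Call:
{"fn": "jog_arm", "kwargs": {
  "deltas": [
    [0.001, -0.0002, 0, 0, 0, 0, 0.4],
    [0.001, -0.0002, 0, 0, 0, 0, 0.4],
    [0.001, -0.0001, 0, 0, 0, 0, 0.4],
    [0, 0, 0, 0, 0, 0, 0.4]
  ]
}}

```text
t: 4.65
eef_pos: [0.4984, -0.0124, 0.0462]
tool_rot: [-0.0, 0.08, 0.997, -0.0]
contact_force: [-2.6, 0.7, 0.3]
gripper_width: 0.399
grasp_force: 1.2
```

Call:
{"fn": "jog_arm", "kwargs": {
  "deltas": [
    [0.001, -0.0002, 0, 0, 0, 0, 0.4],
    [0.001, -0.0002, 0, 0, 0, 0, 0.4],
    [0.0005, -0.0001, 0, 0, 0, 0, 0.4],
    [0, 0, 0, 0, 0, 0, 0.4]
  ]
}}

```text
t: 5.05
eef_pos: [0.4987, -0.0125, 0.046]
tool_rot: [-0.002, 0.08, 0.997, 0.0]
contact_force: [-8.1, 1.9, 5.1]
gripper_width: 0.399
grasp_force: 4.1
```

Call:
{"fn": "jog_arm", "kwargs": {
  "deltas": [
    [0.0007, -0.0001, 0, 0, 0, 0, 0.4],
    [0.0007, -0.0001, 0, 0, 0, 0, 0.4],
    [0, 0, 0, 0, 0, 0, 0.4]
  ]
}}

```text
t: 5.35
eef_pos: [0.4989, -0.0127, 0.0458]
tool_rot: [-0.003, 0.08, 0.997, 0.0]
contact_force: [-10.1, 0.9, 7.5]
gripper_width: 0.403
grasp_force: 5.4
```

Call:
{"fn": "jog_arm", "kwargs": {
  "deltas": [
    [-0.004, 0.0007, 0, 0, 0, 0, 0.4],
    [-0.015, 0.0025, 0, 0, 0, 0, 0.4],
    [0.02, 0, 0.045, 0, 0, 0, 0],
    [0.045, -0.01, 0.045, 0, 0, 0, 0],
    [0.03, -0.01, 0.04, 0, 0, 0, 0],
    [0.02, 0, 0, 0, 0, 0, 0],
    [0, 0, 0, 0, 0, 0, 0]
  ]
}}

```text
t: 6.05
eef_pos: [0.5922, -0.0275, 0.1677]
tool_rot: [0.004, 0.08, 0.997, 0.0]
contact_force: [-0.7, -1.1, -1.8]
gripper_width: -0.001
grasp_force: 0.0
```

```bash
python3 - <<'E'
from h import *
o=bot.get_obs();print(o["eef_pos"],np.round(o["q"],2))
c=cam("wrist"); np.savez("w3.npz",**c)
im=c["img"][:,:,::-1]
x0,y0=200,20
cv2.imwrite("pics/w3.png",cv2.resize(im[y0:y0+230,x0:x0+260],None,fx=2.6,fy=2.6,interpolation=cv2.INTER_CUBIC))
E
```

```text
[ 0.59221572 -0.0275092   0.16766559] [-0.29  0.45  0.31  1.86 -0.17  0.85  1.51]
```

View pics/w3.png

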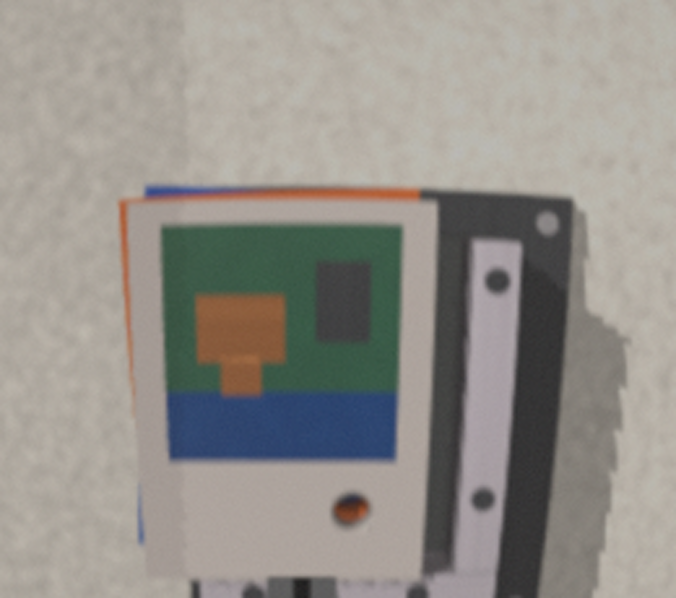

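The pile is now about at the +x fence, turned by a couple of degrees. The orange and blue edges show as slivers around white, and the gap to the +y fence is about 10 mm (x 437-470 px). Next I'll turn -90 degrees and push along jig +y.

Call:
{"fn": "jog_arm", "kwargs": {
  "deltas": [
    [-0.004, -0.009, 0, 0, 0, -0.149, 0.5],
    [-0.004, -0.009, 0, 0, 0, -0.149, 0.5],
    [-0.004, -0.009, 0, 0, 0, -0.149, 0.5],
    [-0.004, -0.009, 0, 0, 0, -0.149, 0.5],
    [-0.004, -0.009, 0, 0, 0, -0.149, 0.5],
    [-0.004, -0.009, 0, 0, 0, -0.149, 0.5],
    [-0.004, -0.009, 0, 0, 0, -0.149, 0.5],
    [-0.004, -0.009, 0, 0, 0, -0.149, 0.5],
    [0, -0.002, 0, 0, 0, -0.149, 0.5],
    [0, 0, 0, 0, 0, -0.149, 0.5]
  ]
}}

```text
t: 7.1
eef_pos: [0.5542, -0.1018, 0.1647]
tool_rot: [-0.0, 0.737, 0.676, -0.0]
contact_force: [0.2, -1.4, -0.6]
gripper_width: 0.496
grasp_force: 0.0
```

Call:
{"fn": "jog_arm", "kwargs": {
  "deltas": [
    [0, 0, -0.02, 0, 0, -0.08, 0.5],
    [0, 0, -0.03, 0, 0, 0, 0.5],
    [0, 0, -0.035, 0, 0, 0, 0.5],
    [0, 0, -0.025, 0, 0, 0, 0.5],
    [0, 0, -0.01, 0, 0, 0, 0.5],
    [0, 0, 0, 0, 0, 0, 0.5]
  ]
}}

```text
t: 7.7
eef_pos: [0.554, -0.1012, 0.0442]
tool_rot: [-0.001, 0.761, 0.648, -0.001]
contact_force: [-0.8, -0.1, -0.2]
gripper_width: 0.496
grasp_force: 0.0
```

Call:
{"fn": "jog_arm", "kwargs": {
  "deltas": [
    [0.0006, 0.0035, 0, 0, 0, 0, 0.5],
    [0.0006, 0.0035, 0, 0, 0, 0, 0.5],
    [0.0006, 0.0035, 0, 0, 0, 0, 0.5],
    [0.0003, 0.002, 0, 0, 0, 0, 0.5],
    [0.0003, 0.002, 0, 0, 0, 0, 0.5],
    [0.0003, 0.002, 0, 0, 0, 0, 0.5],
    [0.0003, 0.002, 0, 0, 0, 0, 0.5],
    [0.0003, 0.0015, 0, 0, 0, 0, 0.5],
    [0.0002, 0.0015, 0, 0, 0, 0, 0.5],
    [0.0002, 0.0015, 0, 0, 0, 0, 0.5]
  ]
}}

```text
t: 8.7
eef_pos: [0.5593, -0.0784, 0.0455]
tool_rot: [0.0, 0.761, 0.648, -0.0]
contact_force: [-0.5, -3.1, 1.8]
gripper_width: 0.503
grasp_force: 1.4
```

Call:
{"fn": "jog_arm", "kwargs": {
  "deltas": [
    [0.0002, 0.001, 0, 0, 0, 0, 0.5],
    [0.0002, 0.001, 0, 0, 0, 0, 0.5],
    [0, 0, 0, 0, 0, 0, 0.5]
  ]
}}

```text
t: 9.0
eef_pos: [0.5599, -0.0767, 0.0455]
tool_rot: [0.0, 0.761, 0.648, 0.0]
contact_force: [1.3, -4.5, 1.4]
gripper_width: 0.5
grasp_force: 1.8
```

Call:
{"fn": "jog_arm", "kwargs": {
  "deltas": [
    [0.0002, 0.001, 0, 0, 0, 0, 0.5],
    [0, 0.0007, 0, 0, 0, 0, 0.5],
    [0, 0, 0, 0, 0, 0, 0.5]
  ]
}}

```text
t: 9.3
eef_pos: [0.5603, -0.0758, 0.0456]
tool_rot: [0.001, 0.762, 0.648, -0.0]
contact_force: [1.0, -7.3, 1.2]
gripper_width: 0.502
grasp_force: 2.9
```

Call:
{"fn": "jog_arm", "kwargs": {
  "deltas": [
    [0.0002, 0.0008, 0, 0, 0, 0, 0.5],
    [0, 0, 0, 0, 0, 0, 0.5]
  ]
}}

```text
t: 9.5
eef_pos: [0.5605, -0.0752, 0.0457]
tool_rot: [0.001, 0.762, 0.648, -0.0]
contact_force: [-0.1, -6.8, -0.4]
gripper_width: 0.496
grasp_force: 3.1
```

Call:
{"fn": "jog_arm", "kwargs": {
  "deltas": [
    [0.0002, 0.001, 0, 0, 0, 0, 0.5],
    [0.0002, 0.001, 0, 0, 0, 0, 0.5],
    [0, 0, 0, 0, 0, 0, 0.5]
  ]
}}

```text
t: 9.8
eef_pos: [0.561, -0.0736, 0.0457]
tool_rot: [0.001, 0.762, 0.648, -0.0]
contact_force: [1.6, -7.6, 0.4]
gripper_width: 0.502
grasp_force: 3.5
```

Call:
{"fn": "jog_arm", "kwargs": {
  "deltas": [
    [0.0001, 0.0008, 0, 0, 0, 0, 0.5],
    [0, 0, 0, 0, 0, 0, 0.5]
  ]
}}

```text
t: 10.0
eef_pos: [0.5612, -0.0731, 0.0458]
tool_rot: [0.002, 0.762, 0.648, -0.0]
contact_force: [0.9, -8.5, 0.6]
gripper_width: 0.497
grasp_force: 3.9
```

Call:
{"fn": "jog_arm", "kwargs": {
  "deltas": [
    [0.0002, 0.001, 0, 0, 0, 0, 0.5],
    [0.0002, 0.001, 0, 0, 0, 0, 0.5],
    [0, 0, 0, 0, 0, 0, 0.5]
  ]
}}

```text
t: 10.3
eef_pos: [0.5612, -0.0729, 0.0458]
tool_rot: [0.002, 0.762, 0.647, -0.001]
contact_force: [0.6, -11.4, 0.4]
gripper_width: 0.5
grasp_force: 5.9
```

Call:
{"fn": "jog_arm", "kwargs": {
  "deltas": [
    [0.0001, 0.0008, 0, 0, 0, 0, 0.5],
    [0, 0, 0, 0, 0, 0, 0.5]
  ]
}}

```text
t: 10.5
eef_pos: [0.5612, -0.0729, 0.0459]
tool_rot: [0.003, 0.763, 0.647, -0.001]
contact_force: [1.1, -13.8, -0.5]
gripper_width: 0.503
grasp_force: 6.7
```

Stalled at the +y fence with 14 N. Now back to the -x side for a squaring push along +x.

Call:
{"fn": "jog_arm", "kwargs": {
  "deltas": [
    [-0.0008, -0.005, 0, 0, 0, 0, 0.5],
    [-0.003, -0.015, 0, 0, 0, 0, 0.5],
    [0, 0, 0.035, 0, 0, 0.1, 0.5],
    [0, 0.005, 0.03, 0, 0, 0.149, 0.4],
    [-0.01, 0.01, 0, 0, 0, 0.149, 0.4],
    [-0.013, 0.016, 0, 0, 0, 0.149, 0.4],
    [-0.013, 0.016, 0, 0, 0, 0.149, 0.4],
    [-0.013, 0.016, 0, 0, 0, 0.149, 0.4],
    [-0.013, 0.016, 0, 0, 0, 0.149, 0.4],
    [-0.01, 0.008, 0, 0, 0, 0.149, 0.4]
  ]
}}

```text
t: 11.5
eef_pos: [0.4839, 0.0005, 0.1103]
tool_rot: [-0.001, 0.286, 0.958, 0.0]
contact_force: [-0.3, -0.7, 0.9]
gripper_width: 0.4
grasp_force: 0.0
```

Call:
{"fn": "jog_arm", "kwargs": {
  "deltas": [
    [-0.005, 0.003, 0, 0, 0, 0.149, 0.4],
    [0, 0, 0, 0, 0, 0.149, 0.4],
    [0, 0, 0, 0, 0, 0.13, 0.4],
    [0, 0, -0.03, 0, 0, 0, 0.4],
    [0, 0, -0.03, 0, 0, 0, 0.4],
    [0, 0, 0, 0, 0, 0, 0.4]
  ]
}}

```text
t: 12.1
eef_pos: [0.4775, 0.0017, 0.0479]
tool_rot: [-0.003, 0.08, 0.997, -0.0]
contact_force: [-0.3, -0.2, 0.2]
gripper_width: 0.398
grasp_force: 0.0
```

Call:
{"fn": "jog_arm", "kwargs": {
  "deltas": [
    [0.004, -0.0007, -0.002, 0, 0, 0, 0.4],
    [0.004, -0.0007, 0, 0, 0, 0, 0.4],
    [0.003, -0.0005, 0, 0, 0, 0, 0.4],
    [0.002, -0.0003, 0, 0, 0, 0, 0.4],
    [0.002, -0.0003, 0, 0, 0, 0, 0.4],
    [0.0015, -0.0002, 0, 0, 0, 0, 0.4],
    [0.0015, -0.0002, 0, 0, 0, 0, 0.4],
    [0.001, -0.0002, 0, 0, 0, 0, 0.4],
    [0.001, -0.0002, 0, 0, 0, 0, 0.4],
    [0, 0, 0, 0, 0, 0, 0.4]
  ]
}}

```text
t: 13.1
eef_pos: [0.4995, -0.0015, 0.0482]
tool_rot: [-0.001, 0.08, 0.997, 0.0]
contact_force: [-2.1, 0.1, 1.4]
gripper_width: 0.401
grasp_force: 1.4
```

Call:
{"fn": "jog_arm", "kwargs": {
  "deltas": [
    [0.001, -0.0002, 0, 0, 0, 0, 0.4],
    [0.001, -0.0002, 0, 0, 0, 0, 0.4],
    [0, 0, 0, 0, 0, 0, 0.4]
  ]
}}

```text
t: 13.4
eef_pos: [0.5019, -0.0022, 0.0483]
tool_rot: [-0.0, 0.08, 0.997, -0.0]
contact_force: [-3.6, -0.3, 1.0]
gripper_width: 0.402
grasp_force: 1.8
```

Call:
{"fn": "jog_arm", "kwargs": {
  "deltas": [
    [0.001, -0.0002, 0, 0, 0, 0, 0.4],
    [0.0005, -0.0001, 0, 0, 0, 0, 0.4],
    [0, 0, 0, 0, 0, 0, 0.4]
  ]
}}

```text
t: 13.7
eef_pos: [0.5038, -0.0023, 0.0484]
tool_rot: [-0.0, 0.08, 0.997, -0.0]
contact_force: [-3.8, 0.3, 1.1]
gripper_width: 0.4
grasp_force: 1.7
```

Call:
{"fn": "jog_arm", "kwargs": {
  "deltas": [
    [0.001, -0.0002, 0, 0, 0, 0, 0.4],
    [0.001, -0.0002, 0, 0, 0, 0, 0.4],
    [0, 0, 0, 0, 0, 0, 0.4]
  ]
}}

```text
t: 14.0
eef_pos: [0.5039, -0.0024, 0.0481]
tool_rot: [-0.002, 0.08, 0.997, 0.0]
contact_force: [-7.9, 0.4, 5.3]
gripper_width: 0.404
grasp_force: 4.3
```

Call:
{"fn": "jog_arm", "kwargs": {
  "deltas": [
    [0.001, -0.0002, 0, 0, 0, 0, 0.4],
    [0.0005, -0.0001, 0, 0, 0, 0, 0.4],
    [0, 0, 0, 0, 0, 0, 0.4]
  ]
}}

```text
t: 14.3
eef_pos: [0.504, -0.0024, 0.048]
tool_rot: [-0.003, 0.08, 0.997, 0.0]
contact_force: [-12.4, 2.9, 8.8]
gripper_width: 0.402
grasp_force: 6.1
```

Stalled against the +x fence at 12 N. I'll back off and look.

Call:
{"fn": "jog_arm", "kwargs": {
  "deltas": [
    [-0.004, 0.0007, 0, 0, 0, 0, 0.4],
    [-0.015, 0.0025, 0, 0, 0, 0, 0.4],
    [0.02, 0, 0.045, 0, 0, 0, 0],
    [0.04, -0.01, 0.045, 0, 0, 0, 0],
    [0.03, -0.01, 0.04, 0, 0, 0, 0],
    [0.015, 0, 0, 0, 0, 0, 0],
    [0, 0, 0, 0, 0, 0, 0]
  ]
}}

```text
t: 15.0
eef_pos: [0.5898, -0.0179, 0.1718]
tool_rot: [0.004, 0.08, 0.997, 0.0]
contact_force: [-0.5, 0.2, -0.6]
gripper_width: 0.0
grasp_force: 0.0
```

```bash
python3 - <<'E'
from h import *
o=bot.get_obs();print(o["eef_pos"],np.round(o["q"],2))
c=cam("wrist"); np.savez("w4.npz",**c)
im=c["img"][:,:,::-1]
x0,y0=220,70
cv2.imwrite("pics/w4.png",cv2.resize(im[y0:y0+195,x0:x0+210],None,fx=3,fy=3,interpolation=cv2.INTER_CUBIC))
E
```

```text
[ 0.58981011 -0.01788843  0.17175061] [-0.29  0.43  0.28  1.86 -0.16  0.86  1.48]
```

View pics/w4.png

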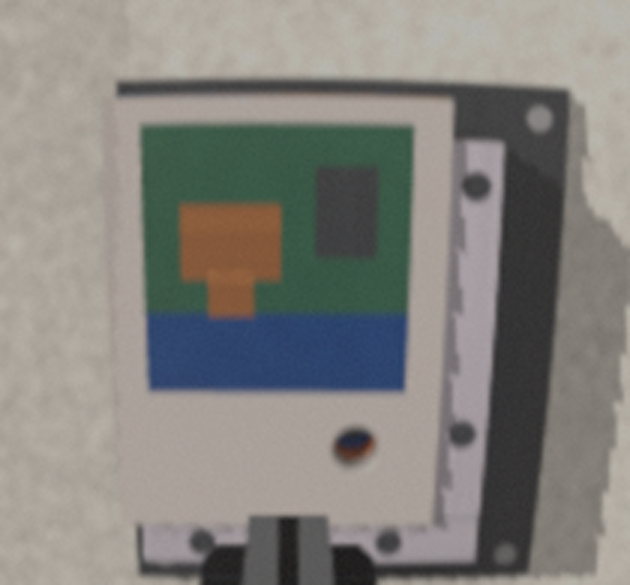

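White is square in the fences with no blue or orange slivers showing. Its right edge runs (455,97)-(437,525), the fence outer edge (504,142)-(476,560), and the hole is at (354,446). I'll check the numbers.

```bash
python3 - <<'E'
from h import *
c=dict(np.load("w4.npz")); c["n"]="wrist"
yaw=np.radians(-9.3); ex=np.array([np.cos(yaw),np.sin(yaw)]);ey=np.array([-ex[1],ex[0]]);corner=np.array([.6404,.0171])
def L(l,z):
    p=plane(c,np.array(l,float)/3+[220,70],z); return np.c_[p,((p-corner)@ex*1e3).round(1),((p-corner)@ey*1e3).round(1)].round(4)
print("front edge",L([(455,97),(437,525),(122,525),(118,95)],.054))
print("fence out",L([(504,142),(476,560),(140,570)],.05))
print("hole",L([(354,446)],.054), "hue thru hole")
s=c["img"][205:232,325:352]; print(L([(354,430),(354,460),(335,446),(374,446)],.054))
cc=cam("top"); 
im=cv2.cvtColor(cc["img"],cv2.COLOR_RGB2HSV); h=im[170:240,170:225]; m=((h[...,0]>10)&(h[...,0]<30)&(h[...,1]>110)&(h[...,2]>70)).astype(np.uint8)
ys,xs=np.nonzero(m); print(len(xs),xs.mean()+170,ys.mean()+170,plane(cc,(xs.mean()+170,ys.mean()+170),.08))
E
```

```text
front edge [[ 5.215e-01  3.660e-02 -1.205e+02  0.000e+00]
 [ 6.397e-01  1.830e-02 -9.000e-01  1.000e+00]
 [ 6.253e-01 -7.150e-02 -6.000e-01 -8.990e+01]
 [ 5.074e-01 -4.760e-02 -1.208e+02 -8.530e+01]]
fence out [[ 5.350e-01  4.870e-02 -1.092e+02  1.420e+01]
 [ 6.559e-01  2.930e-02  1.330e+01  1.460e+01]
 [ 6.429e-01 -7.070e-02  1.670e+01 -8.630e+01]]
hole [[ 6.112e-01 -2.200e-03 -2.570e+01 -2.380e+01]] hue thru hole
[[ 6.065e-01 -1.600e-03 -3.040e+01 -2.390e+01]
 [ 6.154e-01 -2.800e-03 -2.150e+01 -2.370e+01]
 [ 6.103e-01 -7.400e-03 -2.570e+01 -2.900e+01]
 [ 6.121e-01  3.200e-03 -2.570e+01 -1.820e+01]]
58 192.0344827586207 206.22413793103448 [[0.54130519 0.30825489]]
```

All three tiles are home, and the finger stalls agree with the camera to within 1 mm. The hole is at about (0.612, -0.002). Next is the pin, with a close look from above it first.

Call:
{"fn": "jog_arm", "kwargs": {
  "deltas": [
    [-0.003, 0.03, 0.015, 0, 0, 0, 0],
    [-0.004, 0.042, 0.015, 0, 0, 0, 0],
    [-0.004, 0.042, 0.01, 0, 0, 0, 0],
    [-0.004, 0.042, 0, 0, 0, 0, 0],
    [-0.004, 0.042, 0, 0, 0, 0, 0],
    [-0.004, 0.042, 0, 0, 0, 0, 0],
    [-0.004, 0.042, 0, 0, 0, 0, 0],
    [-0.004, 0.035, 0, 0, 0, 0, 0],
    [0, 0.006, 0, 0, 0, 0, 0],
    [0, 0, 0, 0, 0, 0, 0]
  ]
}}

```text
t: 16.1
eef_pos: [0.5529, 0.3065, 0.2083]
tool_rot: [-0.001, 0.078, 0.997, -0.0]
contact_force: [0.6, -0.2, -0.0]
gripper_width: 0.001
grasp_force: 0.0
```

```bash
cat > pin.py <<'E'
from h import *
o=bot.get_obs();print(o["eef_pos"],np.round(o["q"],2))
c=cam("wrist"); c2=cam("side"); c3=cam("top")
A=[];B=[]
for c,z in((c,0.085),(c2,.085),(c3,.085)):
    u,v=proj(c,[[.541,.305,.075]])[0].astype(int); 
    u0,v0=max(u-35,0),max(v-35,0)
    h=cv2.cvtColor(c["img"],cv2.COLOR_RGB2HSV)[v0:v+35,u0:u+35]
    m=((h[...,0]>8)&(h[...,0]<32)&(h[...,1]>110)&(h[...,2]>60)).astype(np.uint8)
    n,l,s,cen=cv2.connectedComponentsWithStats(m)
    for i in range(1,n):
        if s[i,4]>15: p=cen[i]+[u0,v0]; print(c["n"],(u,v),s[i]+[u0,v0,0,0,0],p.round(1),plane(c,p,.075),plane(c,p,.09))
    if c["n"]=="wrist":
        cv2.imwrite("pics/pin.png",cv2.resize(c["img"][v0-40:v+75,max(u0-60,0):u+95,::-1],None,fx=3,fy=3,interpolation=cv2.INTER_CUBIC)); print("crop origin",max(u0-60,0),v0-40); np.savez("wp.npz",**c)
E
python3 pin.py
```

```text
[0.5529178  0.30652493 0.20833497] [-0.76  0.46  0.21  1.72 -0.11  0.98  0.91]
wrist (np.int64(311), np.int64(179)) [302 166  30  35 741] [316.5 183.5] [[0.54475928 0.30859533]] [[0.54067363 0.30922414]]
crop origin 216 104
side (np.int64(251), np.int64(134)) [284  99   2  13  19] [284.7 103.9] [[0.73075206 0.39792949]] [[0.71538493 0.37541951]]
side (np.int64(251), np.int64(134)) [228 109  33  32 672] [244.7 123.2] [[0.55689871 0.37380747]] [[0.54543277 0.35183877]]
top (np.int64(193), np.int64(206)) [187 204  12   7  59] [192.2 207. ] [[0.53970202 0.30908793]] [[0.53861605 0.30496845]]
```

View pics/pin.png

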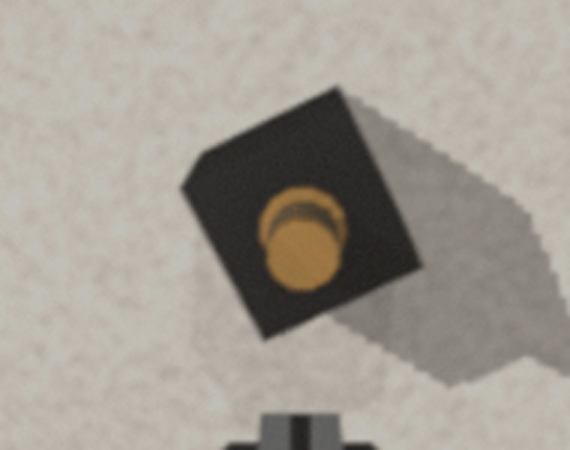

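The crop shows the brass head's top disc at (304,254) and the flange at (302,230).

```bash
python3 - <<'E'
from h import *
c=dict(np.load("wp.npz")); c["n"]="wrist"
print(plane(c,(304/3+216,254/3+104),.09),plane(c,(302/3+216,230/3+104),.064), plane(c,np.array([(337,86),(184,188),(265,340),(422,266)])/3+[216,104],.06).mean(0))
o=bot.get_obs();print(o["eef_pos"])
E
```

```text
[[0.54502397 0.30923429]] [[0.54522625 0.3086982 ]] [0.54391664 0.30892935]
[0.55469858 0.30287698 0.20911817]
```

Call:
{"fn": "jog_arm", "kwargs": {
  "deltas": [
    [-0.01, 0.006, -0.02, 0, 0, 0, 0.7],
    [0, 0, -0.03, 0, 0, 0, 0.7],
    [0, 0, -0.02, 0, 0, 0, 0.7],
    [0, 0, 0, 0, 0, 0, 0.7],
    [0, 0, 0, 0, 0, 0, 0.7]
  ]
}}

```text
t: 16.75
eef_pos: [0.5451, 0.3098, 0.1399]
tool_rot: [0.0, 0.081, 0.997, -0.0]
contact_force: [0.1, 0.4, 0.5]
gripper_width: 0.697
grasp_force: 0.0
```

Call:
{"fn": "jog_arm", "kwargs": {
  "deltas": [
    [0, -0.0006, -0.025, 0, 0, 0, 0.6],
    [0, 0, -0.02, 0, 0, 0, 0.5],
    [0, 0, -0.008, 0, 0, 0, 0.45],
    [0, 0, 0, 0, 0, 0, 0.45]
  ]
}}

```text
t: 17.15
eef_pos: [0.5447, 0.3102, 0.0867]
tool_rot: [-0.0, 0.08, 0.997, -0.0]
contact_force: [-0.2, 0.8, 1.7]
gripper_width: 0.45
grasp_force: 0.0
```

Call:
{"fn": "jog_arm", "kwargs": {
  "deltas": [
    [0, 0, 0, 0, 0, 0, 0.15],
    [0, 0, 0, 0, 0, 0, 0.15],
    [0, 0, 0, 0, 0, 0, 0.15],
    [0, 0, 0, 0, 0, 0, 0.15]
  ],
  "newtons": 50
}}

```text
t: 17.55
eef_pos: [0.5456, 0.311, 0.0882]
tool_rot: [0.001, 0.08, 0.997, 0.001]
contact_force: [0.0, -1.8, 7.0]
gripper_width: 0.219
grasp_force: 49.0
```

Call:
{"fn": "jog_arm", "kwargs": {
  "deltas": [
    [0, 0, 0.01, 0, 0, 0, 0.15],
    [0, 0, 0.02, 0, 0, 0, 0.15],
    [0, 0, 0.025, 0, 0, 0, 0.15],
    [0, 0, 0.025, 0, 0, 0, 0.15],
    [0.005, -0.02, 0, 0, 0, 0, 0.15],
    [0.008, -0.035, 0, 0, 0, 0, 0.15],
    [0.009, -0.035, 0, 0, 0, 0, 0.15],
    [0.009, -0.035, 0, 0, 0, 0, 0.15],
    [0.009, -0.035, 0, 0, 0, 0, 0.15],
    [0.009, -0.035, 0, 0, 0, 0, 0.15]
  ]
}}

```text
t: 18.55
eef_pos: [0.5936, 0.1144, 0.1673]
tool_rot: [0.0, 0.08, 0.997, 0.0]
contact_force: [1.2, 0.0, -0.7]
gripper_width: 0.214
grasp_force: 48.9
```

Call:
{"fn": "jog_arm", "kwargs": {
  "deltas": [
    [0.008, -0.035, 0, 0, 0, 0, 0.15],
    [0.006, -0.035, 0, 0, 0, 0, 0.15],
    [0.003, -0.03, 0, 0, 0, 0, 0.15],
    [0, -0.015, 0, 0, 0, 0, 0.15],
    [0, 0, 0, 0, 0, 0, 0.15],
    [0, 0, 0, 0, 0, 0, 0.15]
  ]
}}

```text
t: 19.15
eef_pos: [0.6103, 0.0025, 0.1667]
tool_rot: [-0.0, 0.079, 0.997, 0.001]
contact_force: [0.1, 0.9, -0.9]
gripper_width: 0.213
grasp_force: 48.9
```

```bash
python3 - <<'E'
from h import *
o=bot.get_obs();print(o["eef_pos"],rot(o["tool_rot"]).as_matrix()[:,2],o["gripper_width"],o["contact_force"])
c=cam("side"); 
for P in([.6123,-.0022,.054],[o["eef_pos"][0],o["eef_pos"][1],.09]): print(proj(c,[P]))
a=cv2.resize(c["img"][90:220,260:390,::-1],None,fx=4.5,fy=4.5,interpolation=cv2.INTER_CUBIC); cv2.imwrite("pics/s3.png",a); np.savez("s3.npz",**c)
print(bot.get_obs()["eef_pos"])
E
```

```text
[0.61034284 0.00249155 0.1666589 ] [-1.73583661e-04  1.32764670e-03 -9.99999104e-01] 0.21291413687133473 [ 0.12250295  0.85027249 -0.93879003]
[[334.41512973 181.06514799]]
[[333.37363361 170.23792985]]
[0.6103386  0.0032188  0.16655023]
```

View pics/s3.png

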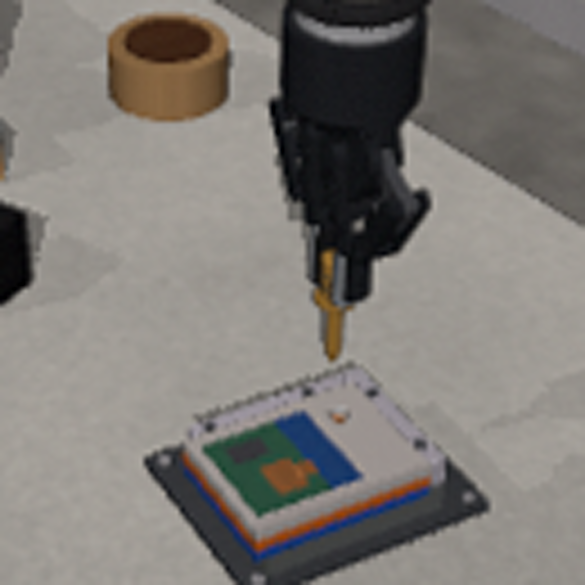

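The side view shows the pin held above the deck: tip at crop (334,357), flange about (328,300), hole at (340,415). I'll check the pin's tilt and offset by numbers.

```bash
python3 - <<'E'
from h import *
c=dict(np.load("s3.npz")); c["n"]="side"
x,y,z=.6103,.0028,.1666
for dz in(-.072,-.028,-.010): print(dz,(proj(c,[[x,y,z+dz]])[0]-[260,90])*4.5, (proj(c,[[x+.005,y,z+dz],[x,y+.005,z+dz]])-[260,90])*4.5)
h=cv2.cvtColor(c["img"],cv2.COLOR_RGB2HSV)[135:175,320:345]
m=(h[...,0]>10)&(h[...,0]<30)&(h[...,1]>130)
for r in range(40):
    q=np.nonzero(m[r])[0]
    if len(q): print(r+135,q.min()+320,q.max()+320,end="; ")
print("hole img",(proj(c,[[.6123,-.0022,.054]])[0]-[260,90])*4.5)
E
```

```text
-0.072 [330.14754666 354.80096406] [[336.45670279 351.64432795]
 [324.70654961 350.71695059]]
-0.028 [333.66029417 295.12684484] [[340.14488698 292.01677421]
 [328.05134672 291.08878673]]
-0.01 [335.15709851 269.69931824] [[341.7162987  266.61147123]
 [329.4764273  265.68367673]]
145 332 334; 146 331 333; 147 331 333; 148 331 333; 149 331 333; 150 331 333; 151 332 333; 152 331 332; 153 332 332; 154 331 331; 155 330 332; 156 330 332; 157 330 333; 158 332 337; 159 333 335; 160 333 335; 161 333 335; 162 333 335; 163 333 335; 164 333 334; 165 333 335; 166 333 334; 167 333 334; 168 333 334; 169 333 333; hole img [334.86808379 409.79316593]
```

Call:
{"fn": "jog_arm", "kwargs": {
  "deltas": [
    [0.002, -0.005, -0.01, 0, 0, 0, 0.15],
    [0, 0, -0.01, 0, 0, 0, 0.15],
    [0, 0, -0.01, 0, 0, 0, 0.15],
    [0, 0, 0, 0, 0, 0, 0.15],
    [0, 0, 0, 0, 0, 0, 0.15],
    [0, 0, 0, 0, 0, 0, 0.15]
  ]
}}

```text
t: 19.8
eef_pos: [0.6127, -0.0043, 0.1367]
tool_rot: [0.0, 0.08, 0.997, 0.0]
contact_force: [0.3, 0.3, -0.3]
gripper_width: 0.214
grasp_force: 48.9
```

Call:
{"fn": "jog_arm", "kwargs": {
  "deltas": [
    [-0.0004, 0.002, 0, 0, 0, 0, 0.15],
    [0, 0, -0.003, 0, 0, 0, 0.15],
    [0, 0, -0.003, 0, 0, 0, 0.15],
    [0, 0, -0.002, 0, 0, 0, 0.15],
    [0, 0, -0.002, 0, 0, 0, 0.15],
    [0, 0, -0.002, 0, 0, 0, 0.15],
    [0, 0, 0, 0, 0, 0, 0.15]
  ]
}}

```text
t: 20.5
eef_pos: [0.6119, -0.0024, 0.1242]
tool_rot: [-0.0, 0.08, 0.997, -0.0]
contact_force: [0.8, -0.4, -1.1]
gripper_width: 0.217
grasp_force: 48.9
```

Call:
{"fn": "jog_arm", "kwargs": {
  "deltas": [
    [0, 0, -0.001, 0, 0, 0, 0.15],
    [0, 0, -0.001, 0, 0, 0, 0.15],
    [0, 0, -0.001, 0, 0, 0, 0.15],
    [0, 0, -0.001, 0, 0, 0, 0.15],
    [0, 0, -0.001, 0, 0, 0, 0.15],
    [0, 0, 0, 0, 0, 0, 0.15]
  ]
}}

```text
t: 21.1
eef_pos: [0.612, -0.0023, 0.1194]
tool_rot: [-0.0, 0.08, 0.997, 0.0]
contact_force: [1.0, 1.0, -0.4]
gripper_width: 0.213
grasp_force: 48.9
```

Call:
{"fn": "jog_arm", "kwargs": {
  "deltas": [
    [0, 0, -0.0015, 0, 0, 0, 0.15],
    [0, 0, -0.0015, 0, 0, 0, 0.15],
    [0, 0, -0.0015, 0, 0, 0, 0.15],
    [0, 0, -0.0015, 0, 0, 0, 0.15],
    [0, 0, 0, 0, 0, 0, 0.15]
  ]
}}

```text
t: 21.6
eef_pos: [0.6121, -0.0024, 0.1134]
tool_rot: [-0.0, 0.08, 0.997, -0.0]
contact_force: [1.3, 0.1, -1.5]
gripper_width: 0.216
grasp_force: 48.9
```

Call:
{"fn": "jog_arm", "kwargs": {
  "deltas": [
    [0, 0, -0.0015, 0, 0, 0, 0.15],
    [0, 0, -0.0015, 0, 0, 0, 0.15],
    [0, 0, -0.0015, 0, 0, 0, 0.15],
    [0, 0, -0.0015, 0, 0, 0, 0.15],
    [0, 0, 0, 0, 0, 0, 0.15]
  ]
}}

```text
t: 22.1
eef_pos: [0.6121, -0.0023, 0.1073]
tool_rot: [-0.0, 0.08, 0.997, -0.0]
contact_force: [0.8, 0.5, -1.2]
gripper_width: 0.217
grasp_force: 48.9
```

Smooth so far. I'll continue down to the catch.

Call:
{"fn": "jog_arm", "kwargs": {
  "deltas": [
    [0, 0, -0.0015, 0, 0, 0, 0.15],
    [0, 0, -0.0015, 0, 0, 0, 0.15],
    [0, 0, -0.0015, 0, 0, 0, 0.15],
    [0, 0, -0.0015, 0, 0, 0, 0.15],
    [0, 0, 0, 0, 0, 0, 0.15]
  ]
}}

```text
t: 22.6
eef_pos: [0.6121, -0.0024, 0.1013]
tool_rot: [-0.0, 0.08, 0.997, -0.0]
contact_force: [0.9, 0.3, -1.4]
gripper_width: 0.213
grasp_force: 48.9
```

Call:
{"fn": "jog_arm", "kwargs": {
  "deltas": [
    [0, 0, -0.0015, 0, 0, 0, 0.15],
    [0, 0, -0.0015, 0, 0, 0, 0.15],
    [0, 0, -0.0015, 0, 0, 0, 0.15],
    [0, 0, -0.001, 0, 0, 0, 0.15],
    [0, 0, -0.001, 0, 0, 0, 0.15],
    [0, 0, 0, 0, 0, 0, 0.15]
  ]
}}

```text
t: 23.2
eef_pos: [0.6121, -0.0023, 0.0949]
tool_rot: [0.0, 0.08, 0.997, 0.0]
contact_force: [0.9, -0.3, -1.6]
gripper_width: 0.214
grasp_force: 48.9
```

Call:
{"fn": "jog_arm", "kwargs": {
  "deltas": [
    [0, 0, -0.001, 0, 0, 0, 0.15],
    [0, 0, -0.001, 0, 0, 0, 0.15],
    [0, 0, 0, 0, 0, 0, 0.15]
  ]
}}

```text
t: 23.5
eef_pos: [0.6122, -0.0023, 0.093]
tool_rot: [0.0, 0.08, 0.997, 0.0]
contact_force: [1.1, 0.1, -0.5]
gripper_width: 0.215
grasp_force: 48.8
```

Call:
{"fn": "jog_arm", "kwargs": {
  "deltas": [
    [0, 0, -0.001, 0, 0, 0, 0.15],
    [0, 0, -0.001, 0, 0, 0, 0.15],
    [0, 0, 0, 0, 0, 0, 0.15]
  ]
}}

```text
t: 23.8
eef_pos: [0.6122, -0.0023, 0.091]
tool_rot: [0.0, 0.08, 0.997, 0.0]
contact_force: [1.3, 0.7, 0.1]
gripper_width: 0.212
grasp_force: 48.9
```

Call:
{"fn": "jog_arm", "kwargs": {
  "deltas": [
    [0, 0, -0.001, 0, 0, 0, 0.15],
    [0, 0, -0.001, 0, 0, 0, 0.15],
    [0, 0, 0, 0, 0, 0, 0.15]
  ]
}}

```text
t: 24.1
eef_pos: [0.6125, -0.0024, 0.0895]
tool_rot: [0.0, 0.08, 0.997, 0.0]
contact_force: [-0.1, -0.5, 4.8]
gripper_width: 0.215
grasp_force: 49.2
```

Call:
{"fn": "jog_arm", "kwargs": {
  "deltas": [
    [0, 0, -0.001, 0, 0, 0, 0.15],
    [0, 0, -0.0005, 0, 0, 0, 0.15],
    [0, 0, 0, 0, 0, 0, 0.15]
  ]
}}

```text
t: 24.4
eef_pos: [0.6126, -0.0024, 0.0883]
tool_rot: [0.001, 0.08, 0.997, 0.0]
contact_force: [-0.3, 0.4, 5.6]
gripper_width: 0.218
grasp_force: 49.4
```

Call:
{"fn": "jog_arm", "kwargs": {
  "deltas": [
    [0, 0, -0.001, 0, 0, 0, 0.15],
    [0, 0, -0.0005, 0, 0, 0, 0.15],
    [0, 0, 0, 0, 0, 0, 0.15]
  ]
}}

```text
t: 24.7
eef_pos: [0.6124, -0.0023, 0.0864]
tool_rot: [0.0, 0.08, 0.997, 0.0]
contact_force: [0.7, -0.3, 4.0]
gripper_width: 0.213
grasp_force: 49.3
```

Call:
{"fn": "jog_arm", "kwargs": {
  "deltas": [
    [0, 0, -0.001, 0, 0, 0, 0.15],
    [0, 0, -0.0005, 0, 0, 0, 0.15],
    [0, 0, 0, 0, 0, 0, 0.15]
  ]
}}

```text
t: 25.0
eef_pos: [0.6124, -0.0023, 0.0848]
tool_rot: [0.0, 0.08, 0.997, 0.0]
contact_force: [1.3, 0.6, 3.6]
gripper_width: 0.216
grasp_force: 49.3
```

Call:
{"fn": "jog_arm", "kwargs": {
  "deltas": [
    [0, 0, -0.001, 0, 0, 0, 0.15],
    [0, 0, 0, 0, 0, 0, 0.15]
  ]
}}

```text
t: 25.2
eef_pos: [0.6122, -0.0023, 0.0835]
tool_rot: [0.0, 0.08, 0.997, 0.0]
contact_force: [2.5, 0.6, 1.8]
gripper_width: 0.221
grasp_force: 49.0
```

Past the catch. Now I'll seat the flange.

Call:
{"fn": "jog_arm", "kwargs": {
  "deltas": [
    [0, 0, -0.001, 0, 0, 0, 0.15],
    [0, 0, 0, 0, 0, 0, 0.15]
  ]
}}

```text
t: 25.4
eef_pos: [0.6123, -0.0024, 0.0825]
tool_rot: [0.0, 0.08, 0.997, 0.0]
contact_force: [2.2, 0.3, 2.1]
gripper_width: 0.209
grasp_force: 49.2
```

Call:
{"fn": "jog_arm", "kwargs": {
  "deltas": [
    [0, 0, -0.001, 0, 0, 0, 0.15],
    [0, 0, 0, 0, 0, 0, 0.15]
  ]
}}

```text
t: 25.6
eef_pos: [0.6125, -0.0024, 0.0819]
tool_rot: [0.0, 0.08, 0.997, 0.0]
contact_force: [1.3, 0.2, 6.1]
gripper_width: 0.221
grasp_force: 49.6
```

Call:
{"fn": "jog_arm", "kwargs": {
  "deltas": [
    [0, 0, -0.0007, 0, 0, 0, 0.15],
    [0, 0, 0, 0, 0, 0, 0.15]
  ]
}}

```text
t: 25.8
eef_pos: [0.6126, -0.0023, 0.0818]
tool_rot: [0.001, 0.08, 0.997, 0.0]
contact_force: [-0.7, -0.0, 10.5]
gripper_width: 0.215
grasp_force: 50.0
```

Seated (stall at 0.0818 with 10 N). I'll unload, release, lift and check.

Call:
{"fn": "jog_arm", "kwargs": {
  "deltas": [
    [0, 0, 0.0012, 0, 0, 0, 0.15],
    [0, 0, 0, 0, 0, 0, 0.25],
    [0, 0, 0, 0, 0, 0, 0.35],
    [0, 0, 0, 0, 0, 0, 0.5],
    [0, 0, 0, 0, 0, 0, 0.5],
    [0, 0, 0.01, 0, 0, 0, 0.5],
    [0, 0, 0.03, 0, 0, 0, 0.5],
    [0, 0, 0.04, 0, 0, 0, 0.5],
    [-0.02, 0, 0.02, 0, 0, 0, 0],
    [0, 0, 0, 0, 0, 0, 0]
  ]
}}

```text
t: 26.8
eef_pos: [0.5924, -0.0027, 0.1859]
tool_rot: [0.002, 0.08, 0.997, 0.001]
contact_force: [0.9, 0.4, 0.2]
gripper_width: 0.166
grasp_force: 0.0
```

```bash
python3 - <<'E'
from h import *
bot.read_camera("wrist");bot.read_camera("wrist")
c=cam("wrist","fin"); print(c["eye"])
hsv=cv2.cvtColor(c["img"],cv2.COLOR_RGB2HSV)
yaw=np.radians(-9.3); ex=np.array([np.cos(yaw),np.sin(yaw)]);ey=np.array([-ex[1],ex[0]]);corner=np.array([.6404,.0171])
bx=np.array([.6123,-.0022])
print("expect head/flange",proj(c,[[*bx,.084],[*bx,.058],[*bx,.054]]))
def blobs(lo,hi,smin,vmin,nm):
    m=cv2.inRange(hsv,(lo,smin,vmin),(hi,255,255)); n,l,s,cen=cv2.connectedComponentsWithStats(m)
    for i in range(1,n):
        if s[i,4]>25 and 180<cen[i,0]<460 and cen[i,1]<300: print(nm,s[i],cen[i].round(1))
    return m
m=blobs(12,28,110,60,"brass"); blobs(3,11,150,60,"orange"); blobs(100,125,140,50,"blue")
u,v=proj(c,[[*bx,.07]])[0].astype(int)
sub=hsv[v-32:v+33,u-32:u+33]; mm=cv2.inRange(sub,(10,100,50),(30,255,255)); 
for r in range(65):
    q=np.nonzero(mm[r])[0]
    if len(q)>2: print(v-32+r,q.min()+u-32,q.max()+u-32,end="; ")
# white-tile edges
print()
b=np.array([corner+a*ex+d*ey for a,d in((0,0),(-.12,0),(-.12,-.09),(0,-.09))])
print("expected tile corners px",proj(c,np.c_[b,np.full(4,.054)]).round(1))
g=(hsv[...,1]<45)&(hsv[...,2]>0)
for a in(-.1,-.06):   # brightness profile across fence, local y -4..+20mm
    ys=np.arange(-6,21,1.5)/1e3; p=proj(c,[[*(corner+a*ex+d*ey),.052] for d in ys])
    print("y-prof",a,[int(hsv[int(round(q[1])),int(round(q[0])),2]) for q in p])
for d in(-.09,-.045):
    xs=np.arange(-126,-110,1.)/1e3; p=proj(c,[[*(corner+x*ex+(d+ .01)*ey),.054] for x in xs])
    print("x-prof",d,[int(hsv[int(round(q[1])),int(round(q[0])),2]) for q in p])
E
```

```text
[0.51481784 0.01052042 0.30221839]
expect head/flange [[319.4798264  230.39115439]
 [319.13043565 217.82888271]
 [319.08200922 216.09676393]]
brass [263 139  31  34 833] [278.  152.9]
brass [306 203  28  37 716] [318.9 221.6]
blue [ 254  174   80   23 1615] [296.3 184.6]
203 315 322; 204 313 324; 205 311 327; 206 310 328; 207 309 329; 208 308 330; 209 307 331; 210 307 332; 211 306 332; 212 306 332; 213 305 332; 214 305 332; 215 305 332; 216 305 333; 217 305 333; 218 305 333; 219 305 332; 220 306 332; 221 306 332; 222 307 330; 223 307 330; 224 308 330; 225 308 331; 226 308 331; 227 308 331; 228 308 331; 229 308 331; 230 308 331; 231 308 331; 232 308 331; 233 309 330; 234 309 329; 235 310 328; 236 310 328; 237 311 327; 238 313 325; 239 315 323; 
expected tile corners px [[345.3 241.6]
 [349.5 103.4]
 [237.3 104.7]
 [245.6 240.8]]
y-prof -0.1 [171, 170, 169, 169, 133, 122, 121, 106, 94, 89, 137, 164, 167, 137, 61, 52, 53, 55]
y-prof -0.06 [170, 170, 170, 162, 127, 121, 147, 166, 166, 166, 166, 165, 165, 142, 57, 52, 53, 51]
x-prof -0.09 [177, 168, 134, 89, 66, 74, 112, 162, 172, 173, 170, 172, 166, 154, 144, 103]
x-prof -0.045 [180, 165, 123, 79, 69, 80, 124, 157, 169, 170, 171, 170, 169, 127, 99, 91]
```

The pin and tiles are where they should be: flange centre px (319,217) and head (319.5,230) match the predicted home pose. I'm handing in.

```bash
python3 -c "
from station import bot
print(bot.hand_in())"
```

```text
the job is handed in; nothing more can be done
None
```

The job is handed in at about 27 s: all three tiles sit home against both fences and the pin is pressed past the catch with its flange on the top tile; no push or press reading passed about 16 N.

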